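# Seat the tube-spinner rotor on its drive pin

### The job

The rotor of the tube spinner sits loose and high on its spindle. With a fingertip, push one of its upright tube collars round until the notch in the rotor's rim stands over the drive pin of the housing, then press the rotor down on its centre hub until it is fully home, with the pin standing in the notch, and let go. Do not grip the rotor or lift it, do not force it, and leave the vials and tubes standing where they are.

Things in the scene. Friction and masses are not known exactly. Their poses are not given: they have to be found in the camera images.
- spinner: bench tube spinner fixed to the table: round white housing, 180 mm across, 40 mm high; a grey tab at its -x side, reaching 96 mm from the axis, carries the drive pin; a low control pod at +x reaches 125 mm. Origin: on the table, on the vertical spindle axis; z up. Yaw within 1 rad. (Keep the elbow off the wall dispenser's lever, 0.2 m left of the base axis, 0.75 m above the table)
- pin_tip (a point): top of the drive pin, 59 mm above the table: upright fixed steel pin, 13 mm across, round-topped, 73 mm from the spindle axis at the housing's -x side. Some of it shows outside the rotor's rim
- notch (a point): middle of the rotor's only rim notch, 73 mm from its axis, level with the disc's top at the rim. The notch is one missing facet of the 24-sided rim: a V-like gap 18.5 mm wide here, 11 mm deep radially, open outward, midway between collars 2 and 3, opposite collar 1. Within 2 degrees of the pin the rotor goes straight down; up to 4 degrees off, the pin's round top guides it in
- hub_top (a point): centre of the flat top of the rotor's white hub (28 mm across at the top, 38 mm at its foot, 14 mm high), on the spindle axis: press here (10 to 15 N is plenty; over 40 N on the rotor is forcing it). 85 mm above the table at the start, 70 mm when seated. The disc's top face lies 14 mm lower; the disc is flat, 150 mm across, dark steel, 8 to 9 mm thick
- rotor_slide (a joint): how far the rotor has been pressed down its spindle, m: 0 at the start, about 0.003 when its underside meets the pin beside the notch, 0.015 at the hard stop when seated, negative when lifted. A snug ring holds it at any height: it takes about 4 N to move it down and 8 N to lift it, and it stays where it is left
- rotor (a joint): turn of the rotor relative to the housing, rad, counter-clockwise seen from above; 0 (or any whole turn) when the notch is over the pin. It turns freely either way without end, with a light drag (about 1 N at a collar), and stops when no longer pushed
- collar_1: one of three equal upright open tube collars, white plastic, fixed on top of the rotor disc with its axis 48 mm from the rotor's axis, 120 degrees apart: 22 mm across, 28 mm high. Origin: centre of its foot, on the disc's top face. Opposite the notch. Push it from the side to turn the rotor; do not grip it (over 25 N of fingers on a collar is gripping)
- collar_2: one of three equal upright open tube collars, white plastic, fixed on top of the rotor disc with its axis 48 mm from the rotor's axis, 120 degrees apart: 22 mm across, 28 mm high. Origin: centre of its foot, on the disc's top face. 120 degrees counter-clockwise (from above) from collar 1. Push it from the side to turn the rotor; do not grip it (over 25 N of fingers on a collar is gripping)
- collar_3: one of three equal upright open tube collars, white plastic, fixed on top of the rotor disc with its axis 48 mm from the rotor's axis, 120 degrees apart: 22 mm across, 28 mm high. Origin: centre of its foot, on the disc's top face. 240 degrees counter-clockwise (from above) from collar 1. Push it from the side to turn the rotor; do not grip it (over 25 N of fingers on a collar is gripping)
- vial_a: loose small glass vial, 23 mm across, 48 mm high, standing on the table about 140 mm from the spindle axis. Origin: centre of its foot. Bystander
- vial_b: loose glass vial, 23 mm across, 58 mm high, standing on the table about 140 mm from the spindle axis. Origin: centre of its foot. Bystander
- tube_1: loose capped sample tube, 16 mm across, 98 mm long, standing in the white 50 mm high three-hole rack on the left. Origin: centre of its foot, 6 mm above the table. Bystander
- tube_2: loose capped sample tube, 16 mm across, 98 mm long, standing in the white 50 mm high three-hole rack on the left. Origin: centre of its foot, 6 mm above the table. Bystander
- tube_3: loose capped sample tube, 16 mm across, 98 mm long, standing in the white 50 mm high three-hole rack on the left. Origin: centre of its foot, 6 mm above the table. Bystander

How it is judged:
By the outcome, as a careful person would: the job done as asked, in the order asked, and still so for the second after the job is handed in, with the robot touching nothing.
It also fails if it takes over 45 s, if anything falls off the work surface, if the arm or the gripper's body presses on something with over 40 N, if the wrist force passes 120 N, or if a joint passes its speed limit or range.

### The arm

A 7-joint arm with a two-finger parallel gripper is mounted at the origin on the work surface; the furniture and walls round the work are solid. World frame = base frame: x ahead of the robot, y to its left, z up, the work surface at z = 0. Lengths are in m, angles in rad, forces in N, time in s.
With the tool pointing down it reaches from about 0.4 to 0.85 m from the base axis. Payload 4.5 kg.
Tool frame: the origin (TCP) lies on the centre line of the jaws, within the pads' length; the fingertips stand r.tips_ahead ahead of it and the grasp point (between the pads) is the TCP (r.tips_ahead is the distance from the TCP to the fingertips, in m); z points along the fingers, y is the direction in which the jaws open and shut (so a half turn about z gives the same grasp; the last joint's range is limited). The gripper opens to 88 mm and grips with 3 to 60 N. Pads are 18 mm wide; open, the fingers measure 123 mm over their backs; the gripper's body (75 mm by 187 mm) begins 45 mm behind the grasp point.
Start: joints at [1.377, 0.689, -0.195, 1.565, 0.157, 0.902, -0.215], TCP at [0.141, -0.609, 0.229] pointing down, gripper open.
Joint ranges: [-3.01, 3.01], [-0.46, 2.08], [-1.47, 1.51], [0.13, 2.56], [-1, 4.14], [0.04, 2.09], [-2.66, 2.66]. Speed limits (rad/s): [2.57, 2.57, 3.14, 3.14, 3.14, 3.14, 3.14].

### API

Orientations are given as a unit quaternion [x, y, z, w].
In Python, from plant import r gives the robot as it stands.
- The arm moves only by the shell command python3 -m inch 'ROWS' [FORCE]. ROWS is JSON, a list of rows, each a list of 5 numbers: the shift along the world's x, y, z in units of 25 mm (1.0 is 25 mm), then the turn about the world's z in units of 6 degrees (1.0 is 6 degrees), then the finger opening in mm, from 0 to 88.1. A call has 1 to 5 rows; each row shifts and turns the commanded pose from where the row before left it; what a row does not reach is not made up. A row lasts 1/10 s, in which the tool goes at most 50 mm and 8.59 degrees, less where a joint would pass 70% of its speed; a pose out of reach is approached as far as the arm can. A call is refused whole if a number of a shift passes 1 or a number of a turn 1, either way. A call with a gripper value outside its range is refused whole. The fingers move at their own pace and stop on an object; FORCE is the grip in N (left out, the last holds). Time passes only in rows, so rows that do not move let the fingers close. It gives the time, the measured TCP pose, the force and the opening at its end, in the units of the state.
- r.get_state(): the state, without advancing time (a new reading comes with each control period).
- r.snapshot(name): name is "scene" or "top" or "wrist"; returns a dict with "pixels" (400x640x3 uint8, red, green, blue), "range_z" (400x640 float32, m along the optical axis (not along the pixel's ray), 0 where there is no reading), "K" (3x3 intrinsics, pixels), "position" and "attitude" of the camera in the world. Camera axes: x right, y up, looking along -z (the intrinsics and any distortion apply to the point x, -y, -z); pixel columns grow to the right and rows downward; lengths in m; the calibration is good to about 2 mm. The wrist camera is an equidistant fisheye: a pixel r from the principal point sees the ray r / f radians off the axis. A picture is of the moment at which its call begins.
- r.finish_job(): hands the job in, once; it reports no verdict.
The state is a dict: "clock": time; "q": joint angles; "qd": joint speeds; "joint_torque": joint torques, N m; "tool_pos": TCP position; "eef_rot": TCP orientation; "contact_force": force on the tool from outside, world axes, zero at the start; "moment": the same for the moment, N m; "opening": opening from 0.0 (shut) to 1.0 (fully open).
Only numpy, scipy, OpenCV 4.12 (cv2) and the standard library are available. Lean on these libraries where they do the work, as an engineer would, in place of code of your own. Each camera call takes 0.05 s, during which the arm holds its last target. There are 200 camera calls.

## Working session

There is one attempt and no reset: what is moved stays moved. The work goes in short steps, Python scripts to look and compute and a shell command to move; the robot and the scene stay as the last step left them, time stands still between calls to the robot, and variables do not carry over. Pictures are saved under pics/ and viewed, about 8 in all and at most 12, crops included, and the job is handed in when it is done.

```bash
ls; mkdir -p pics; cat > h.py <<'E'
import numpy as np, cv2
from scipy.spatial.transform import Rotation as R
from plant import r
def rot(s): 
    a=np.asarray(s["attitude"],float)
    return a if a.shape==(3,3) else R.from_quat(a).as_matrix()
def ray(s,u,v):
    K=s["K"]; x=(u-K[0,2])/K[0,0]; y=(v-K[1,2])/K[1,1]
    return rot(s)@np.array([x,-y,-1.])
def onplane(s,u,v,z):
    d=ray(s,u,v);p=np.array(s["position"]); return p+d*(z-p[2])/d[2]
def cloud(s):
    K=s["K"];Z=s["range_z"];v,u=np.mgrid[:400,:640]
    P=np.stack([(u-K[0,2])/K[0,0]*Z,-(v-K[1,2])/K[1,1]*Z,-Z],-1)
    return P@rot(s).T+np.array(s["position"])
def save(s,n,crop=None,k=1):
    im=s["pixels"][...,::-1]
    if crop: a,b,c,d=crop; im=im[b:d,a:c]
    cv2.imwrite("pics/"+n,cv2.resize(im,None,fx=k,fy=k,interpolation=cv2.INTER_CUBIC))
E
python3 - <<'E'
from h import *
import pickle
for n in ("top","scene"):
    s=r.snapshot(n); save(s,n+"0.png"); pickle.dump(s,open(n+".pkl","wb")); print(n,s["position"],np.shape(s["attitude"]),s["K"].ravel())
st=r.get_state(); print(st, r.tips_ahead)
E
```

```text
pics
top [0.37920619 0.0026996  0.9781951 ] (4,) [403.45955845   0.         324.01152699   0.         403.45955845
 200.12319541   0.           0.           1.        ]
scene [-0.03018915  0.28794398  0.61293252] (4,) [374.12511667   0.         322.73160255   0.         374.12511667
 202.01613537   0.           0.           1.        ]
{'clock': 0.1, 'q': array([ 1.37685339,  0.68989963, -0.19452674,  1.56621758,  0.15730334,
        0.90249648, -0.21511723]), 'qd': array([ 0.00014966, -0.00205619, -0.00127224, -0.0014254 , -0.00112337,
       -0.00166449, -0.00150363]), 'joint_torque': array([-3.31808988e-03, -5.28498888e+01, -1.27129901e+00, -1.53838813e+01,
       -5.25219343e-02,  1.99766138e-03,  8.28081113e-06]), 'tool_pos': array([ 0.1409426, -0.6083132,  0.2281967]), 'eef_rot': array([ 9.93519708e-01,  1.13657057e-01, -1.50040581e-04, -8.00883213e-04]), 'contact_force': array([ 0.38806724, -0.08669259, -0.37965855]), 'moment': array([-0.00857122,  0.03419157, -0.02136859]), 'opening': 1.0007476710110281} 0.019
```

View pics/top0.png

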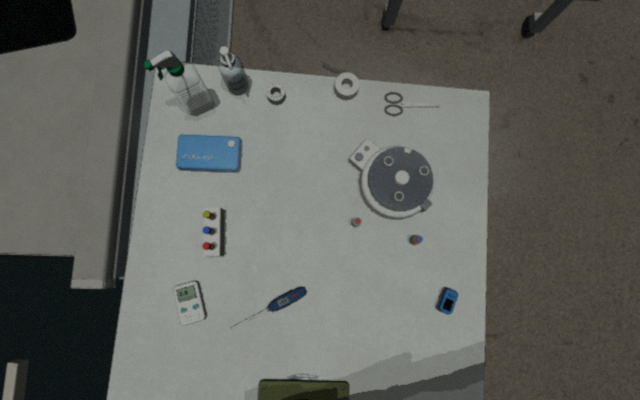

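View pics/scene0.png

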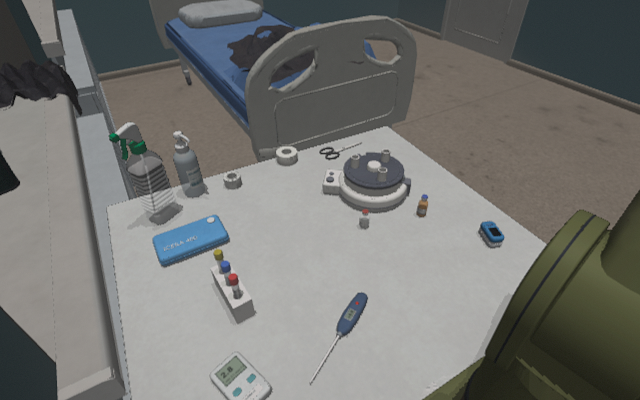

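The top view shows the spinner at about (402,178), with the pod at upper left and the pin tab at lower right (426,206). The collars are at (389,161), (424,170) and (399,197), and the notch is probably near (407,150). The scene view agrees. Next I'll measure from a crop.

```bash
python3 - <<'E'
from h import *
import pickle
s=pickle.load(open("top.pkl","rb")); save(s,"top_crop.png",(345,130,450,230),6)
P=cloud(s)
for n,(u,v) in dict(hub=(402,178),c=(389,161),vialA=(355,222),vialB=(415,239)).items(): print(n,P[v,u])
# plane-based
h=onplane(s,402,178,.085)
print("table z",np.median(P[260:280,330:400,2]))
Q=P.reshape(-1,3); m=(np.hypot(*(Q[:,:2]-h[:2]).T)<.078)
print(np.percentile(Q[m,2],[1,10,50,90,99]))
# dark disc mask
g=s["pixels"].astype(int).sum(-1)/3
M=((np.hypot(P[...,0]-h[0],P[...,1]-h[1])<.085)&(g<95)).astype(np.uint8)
c=max(cv2.findContours(M,0,1)[0],key=cv2.contourArea); c=cv2.convexHull(c)
e=cv2.fitEllipse(c); print("disc",e,onplane(s,*e[0],.071))
E
```

```text
hub [ 0.56578102 -0.20786021  0.08464299]
c [ 0.60705412 -0.1800404   0.0735415 ]
vialA [ 0.46580205 -0.10740394  0.04148651]
vialB [ 0.43056105 -0.24855713  0.04292234]
table z 0.0010310264966940097
[0.03911742 0.06764534 0.07179672 0.08239165 0.09991155]
disc ((400.71331787109375, 179.69970703125), (63.48337936401367, 67.93238067626953), 128.942138671875) [ 0.56451631 -0.2080846   0.071     ]
```

View pics/top_crop.png

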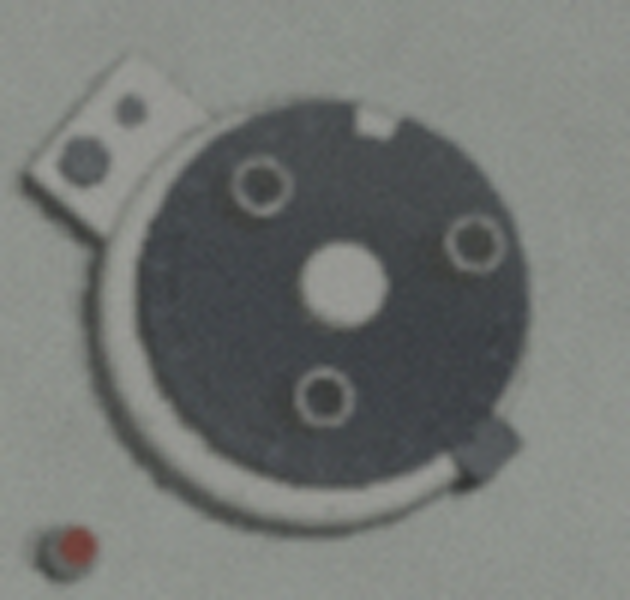

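```bash
python3 - <<'E'
from h import *
import pickle
s=pickle.load(open("top.pkl","rb")); P=cloud(s)
f=lambda x,y,z: onplane(s,345+x/6-.42,130+y/6-.42,z)
hub=f(344,284,.085)[:2]; print("hub",hub)
for n,x,y,z in [("cA",262,185,.099),("cB",474,243,.099),("c1",324,399,.099),("notch",376,122,.071)]:
    d=f(x,y,z)[:2]-hub; print(n,f(x,y,z)[:2],np.hypot(*d),np.degrees(np.arctan2(d[1],d[0])))
print("pod z",P[130+150//6,345+110//6],"tab z",P[130+447//6,345+490//6])
# tab outer corners (480,492),(522,443)
for x,y,z in [(480,490,.02),(522,443,.04),(502,467,.04),(110,130,.03)]:
    zz=P[130+y//6,345+x//6,2]; d=f(x,y,z)[:2]-hub; print(zz,np.hypot(*d),np.degrees(np.arctan2(d[1],d[0])))
E
```

```text
hub [ 0.56821927 -0.2075727 ]
cA [ 0.60192741 -0.1731812 ] 0.04815613804672879 45.57493207540885
cB [ 0.58281523 -0.25345876] 0.04815155414386416 -72.35458889633001
c1 [ 0.52151389 -0.19687413] 0.04791505529396169 167.0981277170825
notch [ 0.63595526 -0.22332341] 0.06954313923669879 -13.090414538310029
pod z [ 0.62843788 -0.12421756  0.0374188 ] tab z [ 0.51426556 -0.2756938   0.04090839]
-0.0030912338382116378 0.09864603589745573 -134.18600945444766
0.002069521443947009 0.09690658518043237 -122.41307591841047
0.044288420767816916 0.09620455023976317 -129.97524181925405
0.03233726672956139 0.10935589579037139 49.14412677569394
```

```bash
python3 -m inch '[[0.8,0.8,0,1,0],[1,1,0,1,0],[1,1,0,1,0],[1,1,0,1,0],[1,1,0,1,0]]' 20; python3 -m inch '[[1,1,0,1,0],[1,1,0,1,0],[1,1,0,1,0],[1,0.8,0,0,0],[0,0,0,0,0]]'
```

```text
clock: 0.6
tool_pos: [0.2618, -0.4876, 0.2287]
eef_rot: [0.929, 0.369, -0.0, -0.0]
contact_force: [0.3, -0.6, 0.3]
opening: 0.565
clock: 1.1
tool_pos: [0.3657, -0.3897, 0.2291]
eef_rot: [0.859, 0.512, 0.002, -0.0]
contact_force: [-0.6, -0.8, 0.0]
opening: 0.113
```

```bash
python3 -m inch '[[0.9,0.9,0,1,0],[0.9,0.9,0,1,0],[0.9,0.9,0,1,0],[0.9,0.9,0,1,0],[0.9,0.9,0,1,0]]'; python3 -m inch '[[0.9,0.9,0,1,0],[0.9,1,0,1,0],[0,0.15,0,1,0],[0,0,0,0.6,0],[0,0,0,0,0]]'; python3 - <<'E'
from h import *
import pickle
s=r.snapshot("wrist"); pickle.dump(s,open("w1.pkl","wb")); save(s,"w1.png"); print(s["K"].ravel(),s["position"],s["attitude"]); print(r.get_state())
save(r.snapshot("scene"),"sc1.png")
E
```

```text
clock: 1.6
tool_pos: [0.4737, -0.2813, 0.2286]
eef_rot: [0.7, 0.715, -0.0, -0.0]
contact_force: [1.0, -0.8, 0.4]
opening: 0.006
clock: 2.1
tool_pos: [0.5181, -0.2307, 0.2284]
eef_rot: [0.555, 0.832, -0.0, -0.001]
contact_force: [0.5, -0.3, 0.2]
opening: 0.003
[309.70691629   0.         320.52711461   0.         309.70691629
 198.53468883   0.           0.           1.        ] [ 0.49025774 -0.16156676  0.38409687] [-0.14293717 -0.02786446  0.19388727  0.97015476]
{'clock': 2.15, 'q': array([ 0.71251523,  0.67456323, -0.6450088 ,  1.72945403,  0.49684237,
        0.90787194,  0.25175583]), 'qd': array([ 7.98318482e-04, -4.09277601e-03,  7.94358317e-03,  6.24193264e-05,
       -5.47533130e-03, -4.13351377e-03, -1.13982245e-02]), 'joint_torque': array([-3.38800661e-01, -4.77797091e+01, -6.65171117e+00, -1.36878383e+01,
       -3.17333546e-02,  4.17181221e-02,  1.28744105e-01]), 'tool_pos': array([ 0.51806244, -0.23091884,  0.22847991]), 'eef_rot': array([ 5.55471567e-01,  8.31535383e-01, -2.94289830e-04, -3.97456567e-04]), 'contact_force': array([ 0.64145208, -0.04057211, -0.3407543 ]), 'moment': array([-0.04382533, -0.12597915, -0.01307907]), 'opening': 0.0019314765562911105}
```

View pics/w1.png

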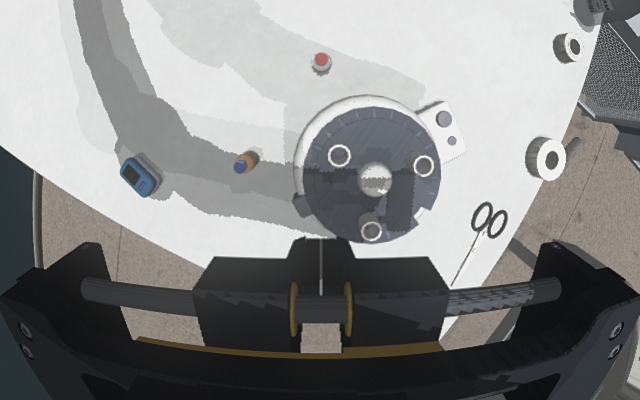

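```bash
python3 -m inch '[[0.2,0.2,-1,0,0],[0,0,-1,0,0],[0,0,-1,0,0],[0,0,-1,0,0],[0,0,0,0,0]]'; python3 -m inch '[[0,0,-0.5,0,0],[0,0,-0.4,0,0],[0,0,-0.2,0,0],[0,0,0,0,0]]'; python3 - <<'E'
from h import *
st=r.get_state(); p=st["tool_pos"];H=np.array([.5682,-.2076]);d=p[:2]-H
print(p,np.hypot(*d),np.degrees(np.arctan2(d[1],d[0]))%360,st["q"])
# arc table: finger radius 48, angle phi 202 -> 74 in -6 deg steps; shifts in units
ph=np.radians(np.arange(202,70,-6)); X=.048*np.stack([np.cos(ph),np.sin(ph)],1)/.025
print(np.round(np.c_[np.degrees(ph[1:]),np.diff(X,axis=0)],2)); print(X[0]*.025+H)
E
```

```text
clock: 2.7
tool_pos: [0.521, -0.2255, 0.1262]
eef_rot: [0.555, 0.832, -0.001, -0.003]
contact_force: [-0.5, 1.0, 0.4]
opening: 0.004
clock: 3.1
tool_pos: [0.5234, -0.2252, 0.1011]
eef_rot: [0.555, 0.832, -0.0, -0.0]
contact_force: [0.1, -0.6, -0.2]
opening: 0.005
[ 0.52343145 -0.22515335  0.10109305] 0.04808683159972687 201.40970531575311 [ 0.62294609  0.84282556 -0.51783251  1.8292966   0.65826832  0.64871605
  0.10334286]
[[ 1.96e+02 -7.00e-02  1.90e-01]
 [ 1.90e+02 -5.00e-02  2.00e-01]
 [ 1.84e+02 -2.00e-02  2.00e-01]
 [ 1.78e+02 -0.00e+00  2.00e-01]
 [ 1.72e+02  2.00e-02  2.00e-01]
 [ 1.66e+02  4.00e-02  2.00e-01]
 [ 1.60e+02  6.00e-02  1.90e-01]
 [ 1.54e+02  8.00e-02  1.80e-01]
 [ 1.48e+02  1.00e-01  1.80e-01]
 [ 1.42e+02  1.20e-01  1.60e-01]
 [ 1.36e+02  1.30e-01  1.50e-01]
 [ 1.30e+02  1.50e-01  1.40e-01]
 [ 1.24e+02  1.60e-01  1.20e-01]
 [ 1.18e+02  1.70e-01  1.00e-01]
 [ 1.12e+02  1.80e-01  8.00e-02]
 [ 1.06e+02  1.90e-01  7.00e-02]
 [ 1.00e+02  2.00e-01  5.00e-02]
 [ 9.40e+01  2.00e-01  2.00e-02]
 [ 8.80e+01  2.00e-01  0.00e+00]
 [ 8.20e+01  2.00e-01 -2.00e-02]
 [ 7.60e+01  2.00e-01 -4.00e-02]]
[ 0.52369517 -0.22558112]
```

```bash
python3 -m inch '[[-0.07,0.19,0,-1,0],[-0.05,0.2,0,-1,0],[-0.02,0.2,0,-1,0],[0,0.2,0,-1,0],[0.02,0.2,0,-1,0]]'; python3 -m inch '[[0.04,0.2,0,-1,0],[0.06,0.19,0,-1,0],[0.08,0.18,0,-1,0],[0.1,0.18,0,-1,0],[0.12,0.16,0,-1,0]]'; python3 - <<'E'
from h import *
st=r.get_state(); p=st["tool_pos"];H=np.array([.5682,-.2076]);d=p[:2]-H
print(p,np.hypot(*d),np.degrees(np.arctan2(d[1],d[0]))%360,st["q"],st["eef_rot"])
save(r.snapshot("top"),"t2.png",(325,100,475,240),5)
E
```

```text
clock: 3.6
tool_pos: [0.5211, -0.2002, 0.1021]
eef_rot: [0.752, 0.659, 0.0, 0.0]
contact_force: [0.1, -0.9, 1.0]
opening: 0.006
clock: 4.1
tool_pos: [0.5313, -0.1772, 0.1021]
eef_rot: [0.897, 0.442, 0.001, 0.0]
contact_force: [-0.1, -0.1, -0.4]
opening: 0.007
[ 0.53130111 -0.17720243  0.10213077] 0.04780732290640809 140.51805789337618 [ 0.37178422  0.7928     -0.22355914  1.86937928  0.32645196  0.51353264
 -0.72886497] [8.97173130e-01 4.41678482e-01 6.49519449e-04 2.67363065e-04]
```

View pics/t2.png

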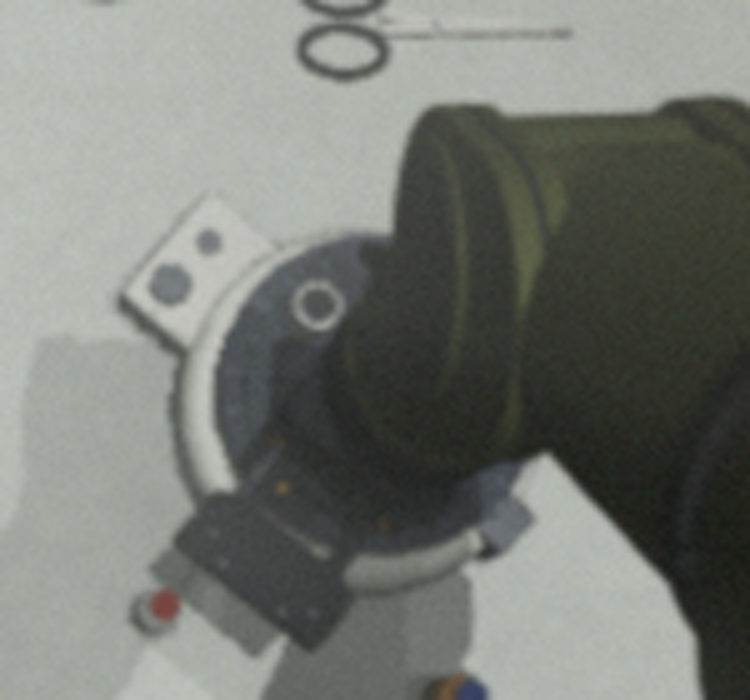

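The collar at (318,305) in the crop is at about 45°, where I expected it only if the rotor hadn't turned. I'll check with the wrist view.

```bash
python3 - <<'E'
from h import *
s=r.snapshot("wrist"); im=s["pixels"][...,::-1]
save(s,"w2.png")
E
```

```text
(no output)
```

View pics/w2.png

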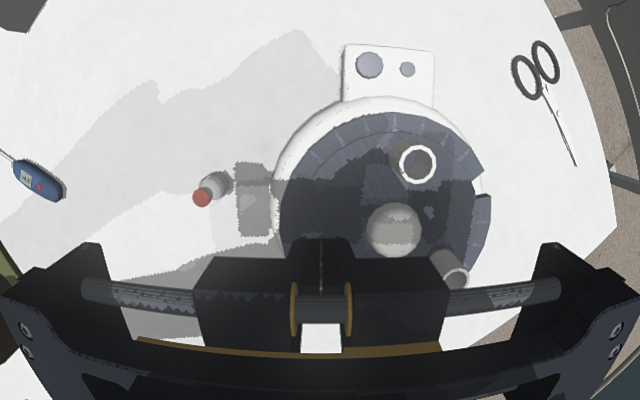

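```bash
python3 - <<'E'
from h import *
def proj(s,X):
    p=rot(s).T@(np.array(X)-np.array(s["position"])); x,y,z=p[0],-p[1],-p[2]
    t=np.arctan2(np.hypot(x,y),z); a=np.arctan2(y,x); f=s["K"][0,0]
    return np.round([s["K"][0,2]+f*t*np.cos(a),s["K"][1,2]+f*t*np.sin(a),z],3)
s=r.snapshot("wrist"); st=r.get_state(); p=st["tool_pos"]
print("tip",p-[0,0,.019],proj(s,p-[0,0,.019]),"tcp",proj(s,p))
H=np.array([.5682,-.2076])
print("hub",proj(s,[*H,.085]))
for a in (46,-73,167,116): print(a,proj(s,[*(H+.048*np.array([np.cos(np.radians(a)),np.sin(np.radians(a))])),.099]))
for a in (-13,-64,-130): print("n",a,proj(s,[*(H+.073*np.array([np.cos(np.radians(a)),np.sin(np.radians(a))])),.071]))
Z=s["range_z"]
for u,v in [(320,245),(310,250),(310,240),(320,238),(395,212),(415,163),(300,255),(320,225)]: print(u,v,Z[v,u])
E
```

```text
tip [ 0.53129991 -0.17720854  0.08297296] [3.20084e+02 2.34763e+02 1.89000e-01] tcp [3.20113e+02 2.48248e+02 1.71000e-01]
hub [3.96775e+02 2.37897e+02 1.88000e-01]
46 [4.18949e+02 1.66807e+02 1.61000e-01]
-73 [4.54144e+02 2.83994e+02 1.83000e-01]
167 [3.26900e+02 2.78369e+02 1.80000e-01]
116 [3.29066e+02 2.13106e+02 1.68000e-01]
n -13 [4.85753e+02 1.86455e+02 1.93000e-01]
n -64 [4.70098e+02 2.67361e+02 2.11000e-01]
n -130 [3.78163e+02 3.16734e+02 2.22000e-01]
320 245 0.15138106
310 250 0.14585938
310 240 0.15709223
320 238 0.20332852
395 212 0.18546535
415 163 0.18730083
300 255 0.13839535
320 225 0.20103593
```

```bash
python3 - <<'E'
from h import *
s=r.snapshot("wrist"); K=s["K"];f=K[0,0]
def bp(u,v):
    x,y=u-K[0,2],v-K[1,2];q=np.hypot(x,y);t=q/f;Z=s["range_z"][v,u]
    c=np.array([x/q*np.tan(t)*Z,-y/q*np.tan(t)*Z,-Z]);return rot(s)@c+s["position"]
for u in (305,315,330):
    for v in (230,236,239,242,246,252,256): print(u,v,np.round(bp(u,v),4))
s=r.snapshot("scene"); save(s,"sc2.png",(300,110,460,230),5)
E
```

```text
305 230 [ 0.5214 -0.1737  0.0695]
305 236 [ 0.5192 -0.1766  0.071 ]
305 239 [ 0.518  -0.1782  0.0713]
305 242 [ 0.5166 -0.18    0.0712]
305 246 [ 0.5311 -0.1651  0.1205]
305 252 [ 0.5317 -0.1649  0.1282]
305 256 [ 0.5317 -0.1652  0.1317]
315 230 [ 0.5272 -0.1771  0.0714]
315 236 [ 0.5245 -0.1806  0.0711]
315 239 [ 0.5351 -0.1678  0.1127]
315 242 [ 0.5348 -0.1682  0.1155]
315 246 [ 0.5353 -0.1677  0.1216]
315 252 [ 0.5351 -0.1681  0.1272]
315 256 [ 0.5353 -0.168   0.1316]
330 230 [ 0.5348 -0.1832  0.0707]
330 236 [ 0.5323 -0.1865  0.0712]
330 239 [ 0.5411 -0.1725  0.1125]
330 242 [ 0.5409 -0.1727  0.1156]
330 246 [ 0.541  -0.1723  0.121 ]
330 252 [ 0.5411 -0.1718  0.1286]
330 256 [ 0.5407 -0.1721  0.1317]
```

View pics/sc2.png

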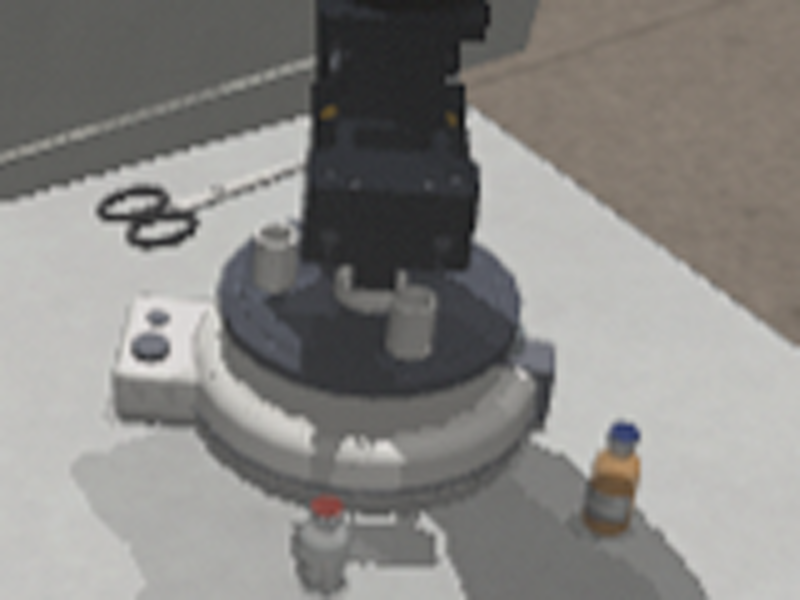

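```bash
python3 - <<'E'
from h import *
s=r.snapshot("scene"); p=r.get_state()["tool_pos"]
for u,v in [(375,166.5),(375,164),(375,168)]:
    d=ray(s,u,v);c=np.array(s["position"]); t=np.dot(p[:2]-c[:2],d[:2])/np.dot(d[:2],d[:2]); print(u,v,c+t*d)
P=cloud(s)
for v in range(150,176,2): print(v,[np.round(P[v,u],3).tolist() for u in (372,376)], s["pixels"][v,374])
E
```

```text
375 166.5 [ 0.52987703 -0.17877875  0.10846991]
375 164 [ 0.53023687 -0.17834746  0.11547271]
375 168 [ 0.52965903 -0.17903938  0.10423391]
150 [[0.464, -0.112, 0.211], [0.459, -0.118, 0.213]] [43 43 44]
152 [[0.46, -0.109, 0.21], [0.459, -0.119, 0.208]] [43 42 44]
154 [[0.464, -0.113, 0.202], [0.46, -0.12, 0.202]] [41 42 42]
156 [[0.468, -0.117, 0.193], [0.463, -0.123, 0.194]] [42 44 44]
158 [[0.468, -0.118, 0.188], [0.464, -0.124, 0.189]] [44 44 45]
160 [[0.469, -0.118, 0.183], [0.464, -0.125, 0.183]] [44 45 46]
162 [[0.468, -0.118, 0.178], [0.463, -0.125, 0.179]] [43 44 45]
164 [[0.522, -0.162, 0.126], [0.517, -0.171, 0.126]] [43 43 43]
166 [[0.524, -0.165, 0.118], [0.517, -0.171, 0.12]] [40 39 41]
168 [[-0.03, 0.288, 0.613], [0.52, -0.174, 0.112]] [96 95 93]
170 [[0.558, -0.194, 0.076], [0.549, -0.199, 0.079]] [116 114 113]
172 [[0.555, -0.192, 0.072], [0.552, -0.202, 0.07]] [81 81 81]
174 [[0.55, -0.188, 0.071], [0.545, -0.197, 0.07]] [52 53 56]
```

Both cameras put the real fingertip bottom at z≈0.11, not at the 0.083 that `tips_ahead` implies. The finger therefore passed over collar 1 without touching it. I'll go back and come in lower.

```bash
python3 -m inch '[[-0.03,-0.2,0.4,1,0],[-0.03,-0.2,0,1,0],[-0.03,-0.2,0,1,0],[-0.03,-0.2,0,1,0],[-0.03,-0.2,0,1,0]]'; python3 -m inch '[[-0.03,-0.2,0,1,0],[-0.03,-0.2,0,1,0],[-0.03,-0.2,0,1,0],[-0.03,-0.2,0,1,0],[0,-0.2,0,1,0]]'; python3 -m inch '[[0,0,0,0,0],[0,0,-0.4,0,0],[0,0,-0.4,0,0],[0,0,0,0,0]]';  python3 -m inch '[[0,0,-0.3,0,0],[0,0,-0.3,0,0],[0,0,-0.2,0,0],[0,0,0,0,0]]'
python3 - <<'E'
from h import *
st=r.get_state(); p=st["tool_pos"];H=np.array([.5682,-.2076]);d=p[:2]-H
print(p,np.hypot(*d),np.degrees(np.arctan2(d[1],d[0]))%360)
s=r.snapshot("wrist"); K=s["K"];f=K[0,0]
def bp(u,v):
    x,y=u-K[0,2],v-K[1,2];q=np.hypot(x,y);t=q/f;Z=s["range_z"][v,u]
    c=np.array([x/q*np.tan(t)*Z,-y/q*np.tan(t)*Z,-Z]);return rot(s)@c+s["position"]
for v in range(228,248,3): print(v,np.round(bp(330,v),4))
E
```

```text
clock: 4.9
tool_pos: [0.5266, -0.2034, 0.1115]
eef_rot: [0.749, 0.662, -0.0, 0.0]
contact_force: [0.2, 0.0, 0.7]
opening: 0.004
clock: 5.4
tool_pos: [0.5234, -0.2285, 0.1115]
eef_rot: [0.553, 0.834, -0.0, 0.0]
contact_force: [-0.1, 0.4, 0.5]
opening: 0.004
clock: 5.8
tool_pos: [0.5227, -0.227, 0.0897]
eef_rot: [0.554, 0.832, -0.001, -0.002]
contact_force: [0.6, -0.2, 0.2]
opening: 0.003
clock: 6.2
tool_pos: [0.5234, -0.2274, 0.0706]
eef_rot: [0.554, 0.832, -0.0, -0.001]
contact_force: [-0.9, -0.4, 0.3]
opening: 0.005
[ 0.52339088 -0.22741526  0.07058496] 0.04899491935969955 203.8557268515702
228 [ 0.5193 -0.2049  0.0985]
231 [ 0.5252 -0.2168  0.0704]
234 [ 0.5257 -0.2179  0.0717]
237 [ 0.5263 -0.2193  0.0723]
240 [ 0.525  -0.217   0.0822]
243 [ 0.525  -0.2173  0.0851]
246 [ 0.5249 -0.2174  0.0885]
```

```bash
python3 -m inch '[[-0.07,0.21,0,-1,0],[-0.05,0.21,0,-1,0],[-0.02,0.2,0,-1,0],[0,0.2,0,-1,0],[0.02,0.2,0,-1,0]]'; python3 - <<'E'
from h import *
st=r.get_state(); p=st["tool_pos"];H=np.array([.5682,-.2076]);d=p[:2]-H
print(p,np.hypot(*d),np.degrees(np.arctan2(d[1],d[0]))%360)
s=r.snapshot("wrist"); save(s,"w3.png",(220,20,520,320),2)
E
```

```text
clock: 6.75
tool_pos: [0.5206, -0.2027, 0.0717]
eef_rot: [0.753, 0.658, -0.0, 0.0]
contact_force: [-1.0, -0.6, 0.2]
opening: 0.003
[ 0.52055662 -0.20273622  0.07173266] 0.0478910042368721 174.17103077488363
```

View pics/w3.png

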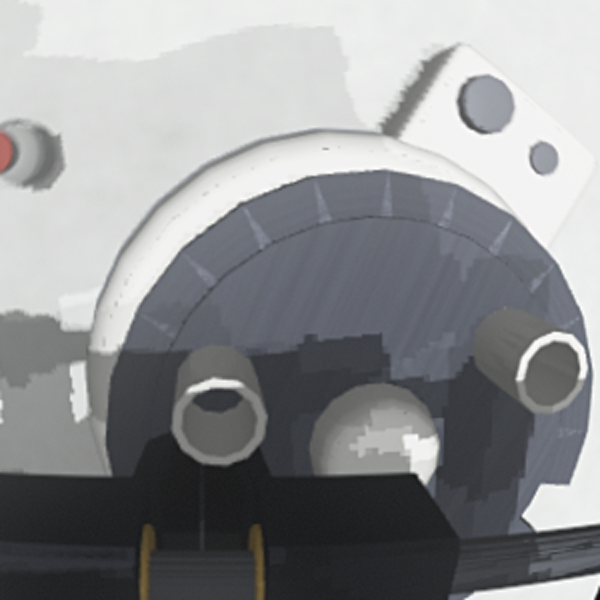

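The collar is now against the finger at (214,420) and the rotor is turning. I'll continue the arc.

```bash
python3 -m inch '[[0.04,0.2,0,-1,0],[0.06,0.19,0,-1,0],[0.08,0.18,0,-1,0],[0.1,0.18,0,-1,0],[0.12,0.16,0,-1,0]]'; python3 -m inch '[[0.13,0.15,0,-1,0],[0.15,0.14,0,-1,0],[0.16,0.12,0,-1,0],[0.17,0.1,0,-1,0],[0.18,0.08,0,-1,0]]'; python3 -m inch '[[0.19,0.07,0,-1,0],[0.2,0.05,0,-1,0],[0.2,0.02,0,-1,0],[0,0,0,0,0]]'; cat > m.py <<'E'
from h import *
import sys
st=r.get_state(); p=st["tool_pos"];H=np.array([.5682,-.2076]);d=p[:2]-H
print(p,np.hypot(*d),np.degrees(np.arctan2(d[1],d[0]))%360,st["q"])
s=r.snapshot("top"); n=sys.argv[1]
a=cv2.resize(s["pixels"][130:230,345:450,::-1],None,fx=4,fy=4,interpolation=cv2.INTER_CUBIC)
w=r.snapshot("wrist")["pixels"][20:320,140:500,::-1]; w=cv2.resize(w,(480,400))
a=cv2.resize(a,(320,305)); o=np.zeros((400,800,3),np.uint8); o[:305,:320]=a; o[:,320:]=w; cv2.imwrite("pics/"+n,o)
E
python3 m.py t3.png
```

```text
clock: 7.3
tool_pos: [0.5302, -0.1794, 0.0715]
eef_rot: [0.897, 0.442, -0.001, -0.0]
contact_force: [-1.5, -0.7, -0.0]
opening: 0.001
clock: 7.8
tool_pos: [0.55, -0.164, 0.0714]
eef_rot: [0.981, 0.195, -0.001, -0.001]
contact_force: [-1.3, 0.3, 0.8]
opening: 0.002
clock: 8.2
tool_pos: [0.5659, -0.1606, 0.0715]
eef_rot: [0.999, 0.042, 0.0, -0.0]
contact_force: [-0.1, 0.1, 0.5]
opening: 0.009
[ 0.56594999 -0.16060456  0.07148108] 0.04704926770921876 92.74106849206983 [ 1.98934075e-01  8.62233708e-01 -1.12247148e-03  1.80143761e+00
  1.32495812e-03  4.77541071e-01 -1.29052453e+00]
```

View pics/t3.png

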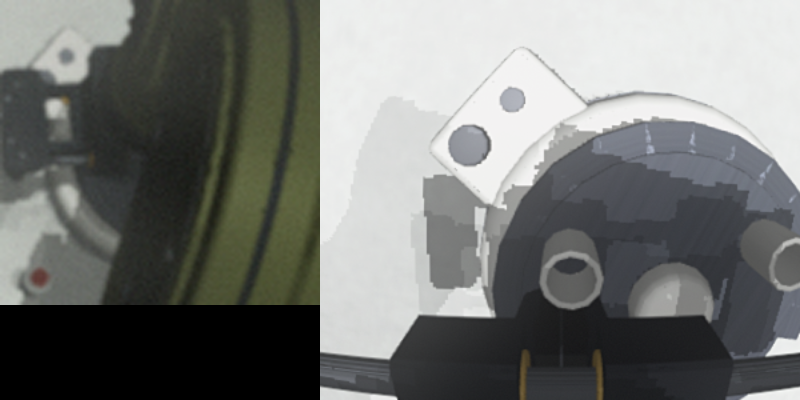

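Collar 1 is at about 68°. I'll push about 14° more, then back off, rise and measure.

```bash
python3 -m inch '[[0.2,0,0,-1,0],[0.19,-0.01,0,-1,0],[0.08,-0.01,0,-0.4,0],[0,0,0,0,0]]'; python3 -m inch '[[-0.3,0.03,0,0,0],[0,0,0.7,0,0],[0,0,0.8,0,0],[0,0,1,0,0],[0,0,1,0,0]]'; python3 -m inch '[[-1,-1,1,0,0],[-1,-1,0.6,0,0],[-1,-1,0,0,0],[-1,-1,0,0,0],[0,0,0,0,0]]'
cat > m2.py <<'E'
from h import *
import sys,pickle
print(r.get_state()["tool_pos"])
a=r.snapshot("top"); w=r.snapshot("wrist"); pickle.dump((a,w),open("last.pkl","wb"))
A=cv2.resize(a["pixels"][130:230,345:450,::-1],(400,381),interpolation=cv2.INTER_CUBIC)
o=np.zeros((600,800,3),np.uint8); o[:200,:320]=cv2.resize(w["pixels"][...,::-1],(320,200)); o[:381,400:]=A
cv2.imwrite("pics/"+sys.argv[1],o)
E
python3 m2.py t4.png
```

```text
clock: 8.7
tool_pos: [0.5769, -0.1619, 0.0714]
eef_rot: [0.996, -0.084, -0.0, 0.0]
contact_force: [-0.8, -0.2, -0.6]
opening: 0.004
clock: 9.2
tool_pos: [0.5689, -0.1607, 0.1597]
eef_rot: [0.996, -0.084, -0.0, -0.0]
contact_force: [0.4, -0.4, -0.6]
opening: 0.007
clock: 9.7
tool_pos: [0.4644, -0.2656, 0.1994]
eef_rot: [0.996, -0.088, -0.001, 0.002]
contact_force: [0.5, -0.2, 0.5]
opening: 0.007
[ 0.46441971 -0.26557925  0.19936794]
```

View pics/t4.png

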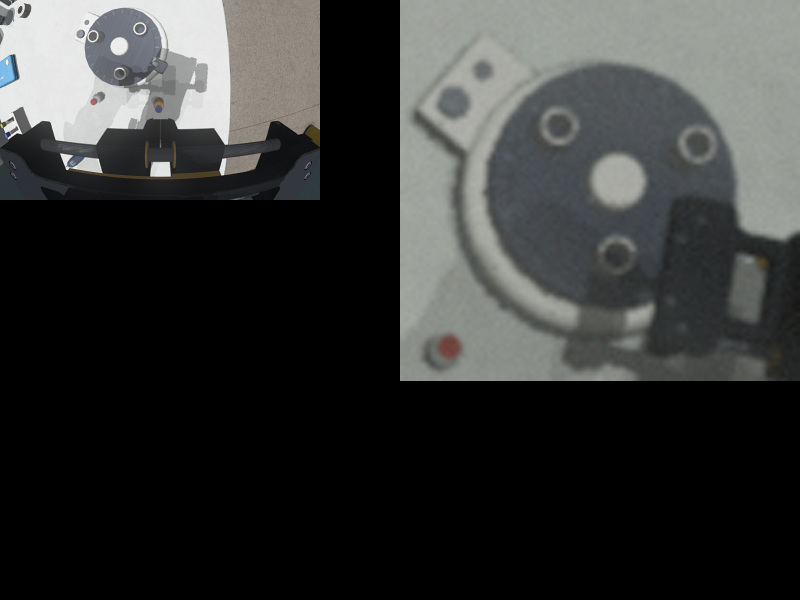

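Only two pictures left. I'll view an enlarged wrist crop and calculate the collar angles from the top view.

```bash
python3 - <<'E'
from h import *
import pickle
a,w=pickle.load(open("last.pkl","rb"))
f=lambda x,y,z: onplane(a,345+(x-400)/3.81-.37,130+y/3.81-.37,z)[:2]
hub=f(618,180,.085); print("hub",hub)
for x,y in [(559,127),(696,145),(617,256)]:
    d=f(x,y,.099)-hub; print(np.hypot(*d),np.degrees(np.arctan2(d[1],d[0])))
save(w,"w4.png",(145,5,345,155),4)
E
```

```text
hub [ 0.56830459 -0.20742217]
0.04733109821546334 54.36667127390277
0.04756642893039644 -65.25742569168155
0.048367351796412585 175.4921856446457
```

View pics/w4.png

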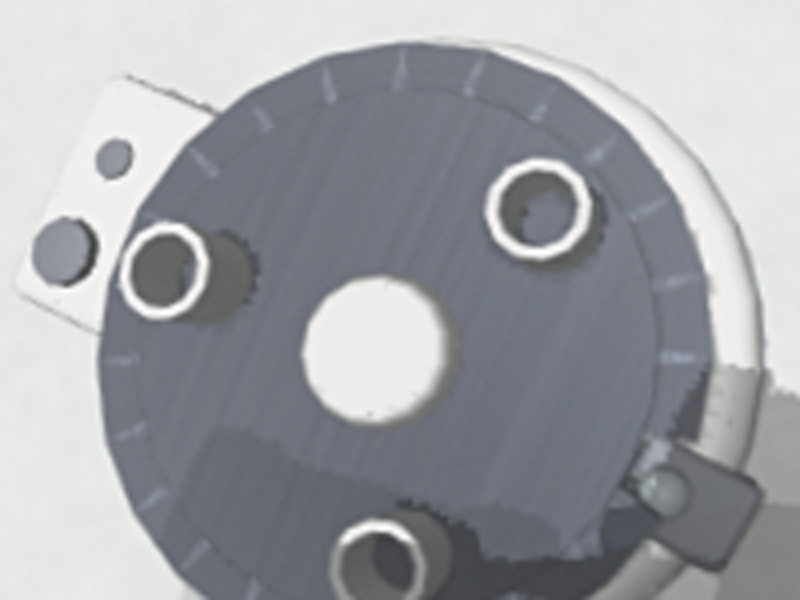

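The drive pin shows as a grey dome at (664,490), with the notch around it but turned slightly counter-clockwise. Next I'll cast rays for the pin and collars.

```bash
cat > w.py <<'E'
from h import *
import pickle
def wp(s,u,v,z):
    K=s["K"];x,y=u-K[0,2],v-K[1,2];q=np.hypot(x,y);t=q/K[0,0]
    d=rot(s)@np.array([x/q*np.sin(t),-y/q*np.sin(t),-np.cos(t)]);p=np.array(s["position"]);return (p+d*(z-p[2])/d[2])[:2]
def meas(w,pts,x0,y0,k):
    g=lambda x,y,z: wp(w,x0+x/k-.38,y0+y/k-.38,z)
    hub=g(*pts["hub"],.085); A=[]
    print("hub",hub)
    for i,(n,off) in enumerate([("c1",0),("c2",120),("c3",240)]):
        d=g(*pts[n],.099)-hub; a=(np.degrees(np.arctan2(d[1],d[0]))-off+180)%360-180; A.append(a); print(n,np.hypot(*d),a)
    for z in (.056,.059):
        d=g(*pts["pin"],z)-hub; P=np.degrees(np.arctan2(d[1],d[0])); print("pin",z,np.hypot(*d),P)
    print("turn needed (ccw+)", P+180-np.mean(A))
E
python3 - <<'E'
from w import *
a,w=pickle.load(open("last.pkl","rb"))
meas(w,dict(hub=(374,350),c1=(165,272),c2=(380,565),c3=(538,210),pin=(664,488)),145,5,4)
E
```

```text
hub [ 0.56920042 -0.20754082]
c1 0.04828586104498797 55.25635789964306
c2 0.04658054159242827 54.39464904906319
c3 0.04696574190204702 55.177549341019926
pin 0.056 0.07129252860656843 -128.48912516800345
pin 0.059 0.07128479782899251 -128.3275013828805
turn needed (ccw+) -3.270353479455906
```

```bash
python3 -m inch '[[1,1,0,0,0],[1,1,0,0,0],[1,1,0,-0.6,0],[1,1,-0.6,0,0],[0.15,0.15,-1,0,0]]'; python3 -m inch '[[0,0,0,0,0],[0,0,-1,0,0],[0,0,-1,0,0],[0,0,-0.8,0,0],[0,0,0,0,0]]'; python3 -m inch '[[0,0,-0.4,0,0],[0,0,-0.3,0,0],[0,0,0,0,0],[0,0,0,0,0]]'
```

```text
clock: 10.3
tool_pos: [0.5796, -0.1495, 0.1595]
eef_rot: [0.994, -0.111, 0.004, -0.002]
contact_force: [-0.2, 0.0, 0.4]
opening: -0.001
clock: 10.8
tool_pos: [0.5715, -0.1568, 0.0874]
eef_rot: [0.993, -0.116, -0.002, -0.0]
contact_force: [-0.6, 0.3, -0.5]
opening: 0.004
clock: 11.2
tool_pos: [0.5737, -0.1572, 0.0719]
eef_rot: [0.993, -0.116, 0.0, 0.0]
contact_force: [-0.4, -0.1, 0.1]
opening: 0.002
```

```bash
python3 -m inch '[[0,-0.22,0,0,0],[0.1,0,0,0,0],[0.1,0,0,0,0],[0.05,0,0,0,0],[0,0,0,0,0]]'; python3 -m inch '[[0,0,0,0,0]]'
```

```text
clock: 11.7
tool_pos: [0.5795, -0.1628, 0.0714]
eef_rot: [0.993, -0.116, -0.0, 0.0]
contact_force: [-1.6, -0.9, -0.8]
opening: 0.008
clock: 11.8
tool_pos: [0.5796, -0.1624, 0.0714]
eef_rot: [0.993, -0.116, -0.0, -0.0]
contact_force: [-1.3, 0.3, 0.1]
opening: 0.003
```

Now I'll back off, raise and check from the same vantage point, using my last picture.

```bash
python3 -m inch '[[-0.3,0.03,0,0,0],[0,0,0.7,0,0],[0,0,0.8,0,0],[0,0,1,0,0],[0,0,1,0,0]]'; python3 -m inch '[[-1,-1,1,0,0],[-1,-1,0.6,0.6,0],[-1,-1,0,0,0],[-1,-1,0,0,0],[-0.3,0,0,0,0]]';python3 -m inch '[[0,0,0,0,0]]'
python3 - <<'E'
from h import *
import pickle
w=r.snapshot("wrist"); pickle.dump(w,open("w5.pkl","wb")); save(w,"w5.png",(145,5,345,155),4); print(r.get_state()["tool_pos"])
E
```

```text
clock: 12.3
tool_pos: [0.5719, -0.1612, 0.1597]
eef_rot: [0.993, -0.116, -0.0, -0.0]
contact_force: [1.3, -0.7, 0.2]
opening: 0.005
clock: 12.8
tool_pos: [0.461, -0.266, 0.1994]
eef_rot: [0.996, -0.089, -0.0, 0.001]
contact_force: [-0.0, -0.1, 0.1]
opening: 0.003
clock: 12.9
tool_pos: [0.4634, -0.2619, 0.1991]
eef_rot: [0.996, -0.086, -0.0, -0.0]
contact_force: [0.7, 0.2, 0.5]
opening: 0.006
[ 0.46501818 -0.26090657  0.19904207]
```

View pics/w5.png

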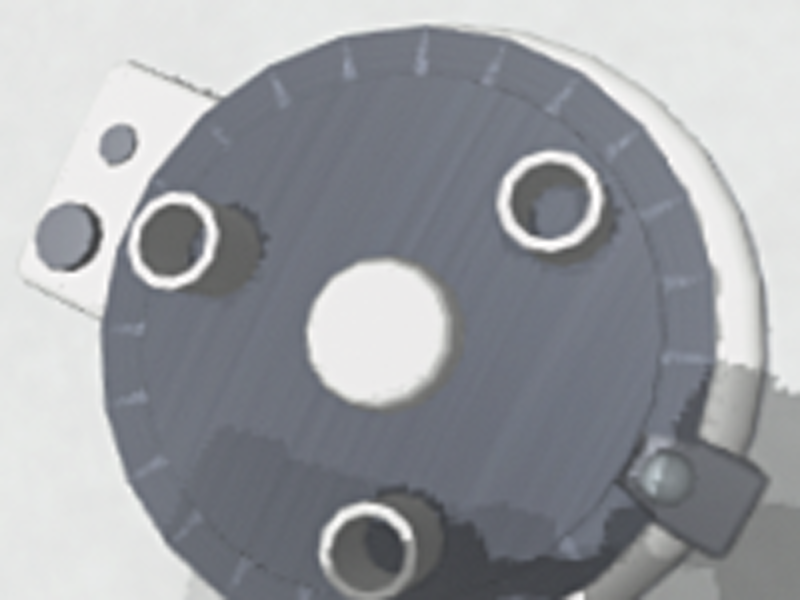

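The pin is at (668,474) and appears centred in the notch. Collars are at (174,240), (368,551) and (551,202), with the hub at (379,333).

```bash
python3 - <<'E'
from w import *
w=pickle.load(open("w5.pkl","rb"))
meas(w,dict(hub=(378,333),c1=(174,240),c2=(368,551),c3=(551,202),pin=(668,474)),145,5,4)
# ring centroids refined by ellipse fits
g=cv2.cvtColor(w["pixels"],cv2.COLOR_RGB2GRAY); G=cv2.resize(g[5:155,145:345],None,fx=4,fy=4,interpolation=cv2.INTER_CUBIC)
B=(G>175).astype(np.uint8); pts={}
for n,(x,y),q in [("hub",(378,333),85),("c2",(368,551),56),("c3",(551,202),58)]:
    m=np.zeros_like(B); cv2.circle(m,(x,y),q,1,-1); c=max(cv2.findContours(B*m,0,1)[0],key=cv2.contourArea); e=cv2.fitEllipse(cv2.convexHull(c)); print(n,e); pts[n]=e[0]
pts["c1"]=(174,240);pts["pin"]=(668,474); meas(w,pts,145,5,4)
E
```

```text
hub [ 0.56893367 -0.20770512]
c1 0.048613599115479085 51.34807306573674
c2 0.04710401836815438 50.22340002796321
c3 0.04720810766208008 51.927031801412
pin 0.056 0.07141194099466519 -128.65937950997812
pin 0.059 0.07141548239812935 -128.5243087980824
turn needed (ccw+) 0.3095229035469629
hub ((376.9436950683594, 331.85650634765625), (138.3229217529297, 146.7698974609375), 31.06591033935547)
c2 ((365.2266540527344, 544.7901000976562), (82.59434509277344, 92.38536834716797), 70.12932586669922)
c3 ((549.6209106445312, 200.11659240722656), (99.6607666015625, 105.76469421386719), 70.4906005859375)
hub [ 0.56924119 -0.20751758]
c1 0.0482752216736781 51.494072593417656
c2 0.04602694471302497 49.833265966598276
c3 0.04724453818830313 52.10348798605753
pin 0.056 0.07175059653940498 -128.7575756604404
pin 0.059 0.07175384847760323 -128.6231375185393
turn needed (ccw+) 0.23325363276955358
```

Aligned to within about 1°. I'll move over the hub and press down in small steps.

```bash
python3 -m inch '[[1,0.5,0,0,0],[1,0.5,0,0,0],[1,0.5,0,0,0],[1,0.5,0,0,0],[0.15,0.1,0,0,0]]'; python3 -m inch '[[0,0,-1,0,0],[0,0,-1,0,0],[0,0,-1,0,0],[0,0,-1,0,0],[0,0,0,0,0]]'; python3 -m inch '[[0,0,-0.4,0,0],[0,0,-0.2,0,0],[0,0,0,0,0]]'
```

```text
clock: 13.45
tool_pos: [0.5733, -0.2038, 0.1986]
eef_rot: [0.997, -0.081, 0.002, -0.002]
contact_force: [0.1, 0.9, 0.3]
opening: 0.006
clock: 13.95
tool_pos: [0.5659, -0.2075, 0.0959]
eef_rot: [0.996, -0.084, -0.003, -0.001]
contact_force: [-0.2, 0.8, -0.3]
opening: 0.012
clock: 14.25
tool_pos: [0.5685, -0.2093, 0.0841]
eef_rot: [0.996, -0.085, 0.0, 0.0]
contact_force: [-0.2, 0.8, -0.7]
opening: 0.007
```

```bash
python3 -m inch '[[0,0.04,-0.1,0,0],[0,0,-0.1,0,0],[0,0,-0.1,0,0],[0,0,0,0,0]]'; python3 -m inch '[[0,0,-0.08,0,0],[0,0,-0.08,0,0],[0,0,0,0,0]]'; python3 -m inch '[[0,0,-0.08,0,0],[0,0,0,0,0]]'
```

```text
clock: 14.65
tool_pos: [0.5683, -0.2083, 0.0762]
eef_rot: [0.996, -0.085, -0.0, -0.0]
contact_force: [0.3, 0.8, -0.1]
opening: 0.006
clock: 14.95
tool_pos: [0.5685, -0.2084, 0.0725]
eef_rot: [0.996, -0.085, 0.0, 0.0]
contact_force: [-0.6, -1.2, 2.0]
opening: 0.003
clock: 15.15
tool_pos: [0.5685, -0.2084, 0.0704]
eef_rot: [0.996, -0.085, 0.0, 0.0]
contact_force: [-0.8, -0.5, 2.6]
opening: 0.002
```

```bash
python3 -m inch '[[0,0,-0.08,0,0],[0,0,-0.08,0,0],[0,0,0,0,0]]'; python3 -m inch '[[0,0,-0.08,0,0],[0,0,-0.08,0,0],[0,0,0,0,0]]'; python3 -m inch '[[0,0,-0.06,0,0],[0,0,0,0,0]]'
```

```text
clock: 15.45
tool_pos: [0.5686, -0.2084, 0.0662]
eef_rot: [0.996, -0.085, 0.0, 0.0]
contact_force: [0.0, -0.8, 1.5]
opening: 0.006
clock: 15.75
tool_pos: [0.5685, -0.2084, 0.0621]
eef_rot: [0.996, -0.085, 0.0, 0.0]
contact_force: [0.9, -1.2, 0.4]
opening: 0.007
clock: 15.95
tool_pos: [0.5685, -0.2084, 0.0608]
eef_rot: [0.996, -0.085, 0.0, 0.0]
contact_force: [0.2, -0.4, 1.6]
opening: 0.009
```

```bash
python3 -m inch '[[0,0,-0.04,0,0],[0,0,0,0,0]]'; python3 -m inch '[[0,0,-0.04,0,0],[0,0,0,0,0]]'; python3 -m inch '[[0,0,-0.04,0,0],[0,0,0,0,0]]'
```

```text
clock: 16.15
tool_pos: [0.5686, -0.2084, 0.0606]
eef_rot: [0.996, -0.085, 0.0, 0.0]
contact_force: [-1.2, 0.1, 7.7]
opening: 0.003
clock: 16.35
tool_pos: [0.5686, -0.2085, 0.0606]
eef_rot: [0.996, -0.085, 0.0, 0.0]
contact_force: [-2.4, 0.9, 15.5]
opening: 0.006
clock: 16.55
tool_pos: [0.5686, -0.2085, 0.0605]
eef_rot: [0.996, -0.085, 0.001, 0.0]
contact_force: [-5.1, 2.0, 22.4]
opening: 0.006
```

The tool reached a hard stop at TCP z = 0.0605, giving about 14–15 mm of travel, with force rising to 22 N. I'll lift off straight up and check the heights numerically.

```bash
python3 -m inch '[[0,0,0.1,0,0],[0,0,0.3,0,0],[0,0,1,0,0],[0,0,1,0,0],[0,0,1,0,0]]'; python3 -m inch '[[-1,-1,1,0,0],[-1,-1,1,0,0],[-1,-1,0,0,0],[-1,-1,0,0,0],[0,0,0,0,0]]'; python3 -m inch '[[-1,-1,0,0,0],[-1,-1,0,0,0],[-1,-1,0,0,0],[-1,-1,0,0,0],[0,0,0,0,0]]'; python3 - <<'E'
from h import *
import pickle
print(r.get_state()["contact_force"])
a=pickle.load(open("top.pkl","rb")); H=np.array([.5685,-.2076])
for n in ("top","scene"):
    b=r.snapshot(n); pickle.dump(b,open(n+"_end.pkl","wb"))
    old=pickle.load(open(n+".pkl","rb"))
    for t,s in (("before",old),("after",b)):
        P=cloud(s);d=np.hypot(P[...,0]-H[0],P[...,1]-H[1]); z=P[...,2]
        m=(d<.009)&(z>.05); m2=(d>.025)&(d<.033)&(z>.04)
        print(n,t,"hub z",np.median(z[m]),m.sum(),"disc z",np.median(z[m2]),m2.sum())
    g=np.abs(b["pixels"].astype(int)-old["pixels"]).sum(-1)
    # vial caps / tube caps colour centroids
    for t,s in (("before",old),("after",b)):
        hsv=cv2.cvtColor(s["pixels"],cv2.COLOR_RGB2HSV); P=cloud(s)
        out=[]
        for nm,(u,v) in (dict(va=(356,222),vb=(418,239),t1=(209,215),t2=(209,230),t3=(209,245)) if n=="top" else dict(va=(364,214),vb=(423,199),t1=(218,255),t2=(225,267),t3=(233,280))).items():
            w=hsv[v-9:v+10,u-9:u+10]; yy,xx=np.where(w[...,1]>110); out.append((nm,len(xx),round(float(xx.mean()),1) if len(xx) else None,round(float(yy.mean()),1) if len(xx) else None))
        print(n,t,out)
E
```

```text
clock: 17.05
tool_pos: [0.5679, -0.2081, 0.1434]
eef_rot: [0.996, -0.085, -0.001, -0.0]
contact_force: [-0.0, -0.2, 0.1]
opening: 0.001
clock: 17.55
tool_pos: [0.4632, -0.3134, 0.1931]
eef_rot: [0.996, -0.089, -0.002, 0.002]
contact_force: [0.3, 0.4, -0.1]
opening: 0.005
clock: 18.05
tool_pos: [0.3637, -0.4124, 0.1928]
eef_rot: [0.996, -0.089, -0.002, 0.001]
contact_force: [-0.2, 0.5, 0.4]
opening: 0.004
[-0.2157641   0.54889694  0.39414408]
top before hub z 0.08619496205261168 46 disc z 0.07222086537989203 265
top after hub z 0.07094794335252397 45 disc z 0.057166822860233 251
top before [('va', 13, 10.4, 7.6), ('vb', 11, 9.9, 8.6), ('t1', 40, 6.6, 8.0), ('t2', 41, 6.4, 8.6), ('t3', 42, 6.4, 9.6)]
top after [('va', 11, 10.5, 7.6), ('vb', 14, 10.0, 8.4), ('t1', 39, 6.5, 8.1), ('t2', 41, 6.4, 8.6), ('t3', 42, 6.4, 9.6)]
scene before hub z 0.08422559624674164 23 disc z 0.07012927212383613 89
scene after hub z 0.06900888093729818 24 disc z 0.05487736614592531 83
scene before [('va', 13, 10.0, 5.8), ('vb', 34, 10.2, 11.8), ('t1', 73, 10.4, 10.1), ('t2', 75, 10.0, 8.8), ('t3', 67, 8.3, 7.3)]
scene after [('va', 13, 10.0, 5.8), ('vb', 39, 10.2, 12.3), ('t1', 69, 10.6, 10.0), ('t2', 76, 10.1, 9.0), ('t3', 64, 8.3, 7.0)]
```

The hub dropped 15.2 mm in both views (0.086 to 0.071 and 0.084 to 0.069), so the rotor is fully seated. The vials and tubes haven't moved.

```bash
python3 -c "
from plant import r
print(r.finish_job())"
```

```text
the job is handed in; nothing more can be done
None
```

The rotor is fully seated with the drive pin in its notch, and the job is handed in. I pushed collar 1 clockwise by about 116° with the closed fingertips, then pressed straight down on the hub and let go.

- **Seating:** the hub and the disc dropped about 15.2 mm in both the top and scene cameras. The tool reached a hard stop at the same depth.
- **Press force:** the wrist read at most 22 N. That is more than the 10–15 N you suggested but below the 40 N limit.
- **Alignment before pressing:** the wrist camera put the notch about 0.3° from the pin. My earlier estimate of the pin's direction from the top view (-130.3°) differed from the wrist view's (-128.5°) by nearly 2°. I went with the wrist view because it showed the pin itself.
- **Bystanders:** the vials and tubes stand where they were; their caps moved less than a pixel in both cameras. The robot is clear of everything, and about 18 s of the 45 s were used.
- **First sweep missed:** with the gripper closed, the real fingertips sat about 29 mm higher than `tips_ahead` implied, so the first sweep passed over the collar without touching it. I corrected the height from the camera depth readings and repeated it.
- **Not checked:** after pressing, I judged the seating from depth readings only, because the picture allowance was used up.

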